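# Hang the washed sieve to dry and switch the fan over

### The job

The washed orange sieve is to dry in front of the table fan, which is on its low-speed key (yellow). Stop the fan first by pressing its red key until it latches, pull the sieve, whose short lug sticks out, from under the wooden shelf and let go of it standing on the worktop clear of the shelf, then take it again and hang it by the ring of its handle on the slanted peg of the stand. With the sieve hanging freely, press the green key until it latches, so that the fan runs at full speed; never press the black key, and do not shift the glasses, the salt pot or the small steel bowl.

Things in the scene. Friction and masses are not known exactly. Their poses are not given: they have to be found in the camera images.
- sieve_center (a point): Orange plastic sieve, loose, about 90 g, 195 mm long: flat-bottomed bowl (80 mm across the rim, 56 mm foot, 38 mm high), handle with a ring, short lug opposite. Starts on its foot, mouth up, handle under the shelf, lug and most of the bowl outside. Point: on the bowl's axis, 19 mm above the foot. Axes: x along the handle from the bowl to the ring, z out of the mouth.
- sieve_lug (a point): Middle of the sieve's lug, a bar 26 mm long (x), 16 mm wide (y), 8 mm thick, at rim height: 52 mm from the bowl's axis on the side away from the handle and 34 mm above the worktop while the sieve stands.
- sieve_grip (a point): Middle of the sieve's handle, a bar 16 mm wide (y) and 8 mm thick (z), about 48 mm long clear between bowl and ring: 63 mm from the bowl's axis along x, 34 mm above the worktop while the sieve stands.
- sieve_hole (a point): Centre of the round ring at the handle's end (opening 33 mm across, bar 7 mm thick, ring lies in the sieve's x-y plane): 108 mm from the bowl's axis along x, 34 mm above the worktop while the sieve stands.
- shelf: Low wooden shelf, fixed, 150 mm deep (x), 310 mm long (y), top 95 mm and underside 81 mm above the worktop, open at front and back between two end panels (inner gap 282 mm). Origin: on the worktop under its middle; the front, where the sieve sticks out, is at x = -75 mm and faces along -x of this frame. Three bystanders stand on it, the tallest 85 mm.
- stand: Drying stand, fixed: a 120 mm square wooden foot 12 mm high and a wooden post 36 mm wide (y), 16 mm deep (x), 238 mm high. Origin: on the worktop under the post; the peg sticks out of the post's -x face.
- peg: Steel peg, 7 mm thick, 68 mm long, straight, pointing up and away from the post, 55 degrees above level. Origin: its root at the post's face, 215 mm above the worktop. Axes: z along the peg to the tip, y level, x square to the peg, up and towards the post. The ring goes on along -z; best with the sieve's axes parallel to these (bowl below, in front), but up to 35 degrees off will do. Let go, it slides to the root and swings down.
- peg_tip (a point): Tip of the peg (68 mm along its z from the root).
- fan: White table fan, fixed. Origin: on the worktop under the middle of its plinth (300 mm along x, 200 mm along y, 55 mm high); front is -x. The four keys stand in a row along y, at x = -115 mm, 42 mm apart, in any order of colours. Behind the row, from x = 100 mm, is the round guard, 200 mm across, its lower edge 135 mm above the worktop.
- key_red_top (a point): Centre of the top face of the fan's red key (stop). The cap is 38 mm along x (the fan's depth), 28 mm wide along y; raised, its top is 72 mm above the worktop.
- key_yellow_top (a point): Centre of the top face of the fan's yellow key (low speed). The cap is 38 mm along x (the fan's depth), 28 mm wide along y; raised, its top is 72 mm above the worktop.
- key_black_top (a point): Centre of the top face of the fan's black key (medium speed). The cap is 38 mm along x (the fan's depth), 28 mm wide along y; raised, its top is 72 mm above the worktop.
- key_green_top (a point): Centre of the top face of the fan's green key (full speed). The cap is 38 mm along x (the fan's depth), 28 mm wide along y; raised, its top is 72 mm above the worktop.
- key_red (a joint): How far the red key is down, in m: 0 raised, about 0.011 latched down, 0.013 at its bottom stop. Pressing any key takes about 7 N, more if fast; pressed to the bottom stop and held there 0.2 s it latches, and the key that was down pops up. A key let go earlier rises again.
- key_yellow (a joint): How far the yellow key is down, in m: 0 raised, about 0.011 latched down, 0.013 at its bottom stop. This one is down at the start.
- key_black (a joint): How far the black key is down, in m: 0 raised, about 0.011 latched down, 0.013 at its bottom stop. Not to be pressed.
- key_green (a joint): How far the green key is down, in m: 0 raised, about 0.011 latched down, 0.013 at its bottom stop.
- salt_pot: White ceramic salt pot with a cork stopper, 68 mm across, 84 mm high, loose on the shelf; origin at its foot. Bystander.
- glass_a: Steel drinking glass, 60 mm across, 85 mm high, loose on the shelf; origin at its foot. Bystander.
- glass_b: The other steel glass, like the first. Bystander.
- katori: Small steel bowl, 84 mm across, 38 mm high, loose on the worktop; origin at its foot. Bystander.
Mind the look-alikes: they are no part of the job. Of the things that look like the part that bears sieve_center, the middle-sized one is meant.

How it is judged:
On the way, in this order (a step that is already met when the one before it is completed fails the run):
1. the red key is latched down, the others are up, and the fingers are off it (value of joint key_red above 0.008 m and contact force between the fingers and key_red below 0.1 N and value of joint each of key_yellow, key_black, key_green below 0.0025 m), for 0.2 s.
2. the sieve lies released and upright on the worktop, its ring outside the shelf's front edge (x of sieve_hole in the frame of shelf below -0.085 m and height (world z) of sieve_center below 0.03 m and angle between sieve_center's own z axis and vertical below 0.2 rad and contact force between each of the arm, the fingers and sieve below 0.1 N and linear speed of sieve below 0.03 m/s), for 0.2 s.
3. the sieve hangs at rest on the peg by its ring, released, while the red key is still down (x of sieve_hole in the frame of peg between -0.018 and 0.018 m and y of sieve_hole in the frame of peg between -0.018 and 0.018 m and z of sieve_hole in the frame of peg between -0.016 and 0.06 m and linear speed of sieve below 0.03 m/s and contact force between the fingers and sieve below 0.1 N and value of joint key_red above 0.008 m), for 0.3 s.
4. the green key is latched down and the fingers are off it (value of joint key_green above 0.008 m and contact force between the fingers and key_green below 0.1 N and value of joint each of key_red, key_yellow, key_black below 0.0025 m), for 0.2 s.
At the end, for the whole second after the job is handed in: The sieve hangs by its ring on the peg (ring centre within 18 mm of the peg's axis, between root and tip), released and at rest; the green key is latched down (beyond 8 mm) and the red, yellow and black keys are up (within 2.5 mm) (x of sieve_hole in the frame of peg between -0.018 and 0.018 m and y of sieve_hole in the frame of peg between -0.018 and 0.018 m and z of sieve_hole in the frame of peg between -0.016 and 0.06 m and linear speed of sieve below 0.03 m/s and contact force between the fingers and sieve below 0.1 N and value of joint key_green above 0.008 m and value of joint each of key_red, key_yellow, key_black below 0.0025 m); the robot touches nothing.
It fails at once if the black key is pressed by more than 5 mm (value of joint key_black above 0.005 m).
It fails at once if the green key is pressed before the sieve hangs (value of joint key_green above 0.006 m and not (x of sieve_hole in the frame of peg between -0.018 and 0.018 m and y of sieve_hole in the frame of peg between -0.018 and 0.018 m and z of sieve_hole in the frame of peg between -0.016 and 0.06 m)).
It fails at once if a glass, the salt pot or the small bowl is moved by more than 30 mm (distance of any of salt_pot, glass_a, glass_b, katori from where it was at the start of the episode above 0.03 m).
It also fails if it takes over 72 s, if anything falls off the work surface, if the arm or the gripper's body presses on something with over 40 N, if the wrist force passes 120 N, or if a joint passes its speed limit or range.

### The arm

A 6-joint arm with a two-finger parallel gripper is mounted at the origin on the work surface. World frame = base frame: x ahead of the robot, y to its left, z up, the work surface at z = 0. Lengths are in m, angles in rad, forces in N, time in s.
With the tool pointing down it reaches from about 0.35 to 0.875 m from the base axis. Payload 4.2 kg.
Tool frame: the origin (TCP) lies midway between the tips of the shut fingers; the grasp point (between the pads) lies 19 mm behind it (manip.pinch_z is the distance from the TCP to the grasp point, in m); z points along the fingers, x is the direction in which the jaws open and shut, and the axes are right-handed (so a half turn about z gives the same grasp; the last joint's range is limited). The gripper opens to 87 mm and grips with 3 to 60 N. Pads are 19 mm wide; open, the fingers measure 117 mm over their backs; the gripper's body (75 mm by 190 mm) begins 51 mm behind the grasp point.
Start: joints at [1.562, 0.385, 0.008, 0, -1.194, -0.259], TCP at [0.165, 0.603, 0.223] pointing down, gripper open.
Joint ranges: [-3.14, 3.14], [-1.21, 2.06], [-1.07, 1.41], [-3.16, 2.05], [-2.99, -0.16], [-3.1, 3.1]. Speed limits (rad/s): [2.79, 2.79, 3.14, 3.14, 3.14, 3.14].

### API

Orientations are given as a rotation vector (axis times angle).
In Python, from station import manip gives the robot as it stands.
- The arm moves only by the tool jog_arm, never from a script. Its arguments are lists of equal length, an entry for each row: "delta_pos": the shift along the tool's x, y, z in m, a list of three; "twist": the turn, a rotation vector about the tool's x, y, z in degrees, a list of three. In form: {"delta_pos": [[tx, ty, tz], ...], "twist": [[ax, ay, az], ...]}. A call has 1 to 10 rows; each row is the pose to reach, as a shift and turn from the pose commanded when the call began, along the tool's axes at that moment; what a row does not reach only later rows make up. A row lasts 1/10 s, in which the tool goes at most 50 mm and 8.59 degrees, less where a joint would pass 70% of its speed; a pose out of reach is approached as far as the arm can. A call with a gripper value outside its range is refused whole. "fingers" is the finger opening in m, from 0 to 0.087, set as the call begins (left out, the last holds). The fingers move at their own pace and stop on an object; "force" is the grip in N (left out, the last holds). Time passes only in rows, so rows that repeat a pose let the fingers close. It gives the time, the measured TCP pose, the force and the opening at its end, in the units of the state.
- manip.observe(): the state, without advancing time (a new reading comes with each control period).
- manip.grab_frame(name): name is "side" or "top" or "wrist"; returns a dict with "frame" (384x512x3 uint8, red, green, blue), "depth" (384x512 float32, m along the optical axis (not along the pixel's ray), 0 where there is no reading), "mtx" (3x3 intrinsics, pixels), "xyz" and "rotation" of the camera in the world. Camera axes: x right, y down, z forward; pixel columns grow to the right and rows downward; lengths in m; the calibration is good to about 2 mm. A picture is of the moment at which its call begins.
- manip.finish_job(): hands the job in, once; it reports no verdict.
The state is a dict: "time_s": time; "qpos": joint angles; "qd": joint speeds; "joint_torque": joint torques, N m; "tcp_pos": TCP position; "eef_rot": TCP orientation; "contact_force": force on the tool from outside, world axes, zero at the start; "ft_torque": the same for the moment, N m; "gripper_width": finger opening in m.
Only numpy, scipy, OpenCV 4.12 (cv2) and the standard library are available. Lean on these libraries where they do the work, as an engineer would, in place of code of your own. Each camera call takes 0.05 s, during which the arm holds its last target.

## Working session

There is one attempt and no reset: what is moved stays moved. The work goes in short steps, Python scripts to look and compute and a tool call to move; the robot and the scene stay as the last step left them, time stands still between calls to the robot, and variables do not carry over. Pictures are saved under pics/ and viewed, and the job is handed in when it is done.

Besides the shell and the picture viewer there is one more tool, called as a command line: name --argument value ..., lists and objects as JSON in quotes. jog_arm: Moves the arm, as the interface text tells. Its arguments: {"type":"object","properties":{"delta_pos":{"type":"array"},"twist":{"type":"array"},"fingers":{"type":"number"},"force":{"type":"number"}},"required":["delta_pos","twist"]}

```bash
ls; mkdir -p pics
python3 - <<'E'
from station import manip
import cv2,numpy as np
print(manip.observe())
for n in ["side","top","wrist"]:
    f=manip.grab_frame(n); np.savez(f"{n}0.npz",**f)
    cv2.imwrite(f"pics/{n}0.png",f["frame"][:,:,::-1]); print(n,f["mtx"].tolist(),f["xyz"],np.array(f["rotation"]).tolist())
E
```

```text
pics
{'time_s': 0.0, 'qpos': array([ 1.56161244e+00,  3.85539805e-01,  6.65058984e-03, -5.40443487e-04,
       -1.19402997e+00, -2.58585765e-01]), 'qd': array([-1.09662485e-03, -1.66780137e-04, -3.84894416e-04, -7.83172597e-05,
        1.24685448e-03, -1.60543659e-03]), 'joint_torque': array([ 5.70744196e-04, -3.90671003e+01,  1.87408268e+01,  4.22003120e+00,
        1.10350270e-02, -1.90228438e-04]), 'tcp_pos': array([0.1651829 , 0.60214612, 0.22147328]), 'eef_rot': array([ 1.90375199e+00, -2.49692886e+00,  2.14748756e-03]), 'contact_force': array([-0.02787997,  0.51771358, -0.20919405]), 'ft_torque': array([ 0.00250341, -0.04661539,  0.02573398]), 'gripper_width': 0.08724710414029288}
side [[455.5064566861876, 0.0, 250.6749757624015], [0.0, 455.5064566861876, 193.44104722767344], [0.0, 0.0, 1.0]] [0.41965749 0.8290909  1.16972158] [-0.14493259151664672, 2.9092046717522084, -1.1007211444745162]
top [[472.29067042246186, 0.0, 259.0520507276625], [0.0, 472.29067042246186, 199.09231823988569], [0.0, 0.0, 1.0]] [ 0.40270312 -0.04884732  1.69357739] [-2.217317370031325, 2.164871694888774, -0.05817865744967956]
wrist [[291.06739866068165, 0.0, 255.91502895109252], [0.0, 291.06739866068165, 195.75361964731036], [0.0, 0.0, 1.0]] [0.24040039 0.58160218 0.38265709] [1.7889476785693883, -2.34248634217187, -0.3375018343665431]
```

View pics/side0.png

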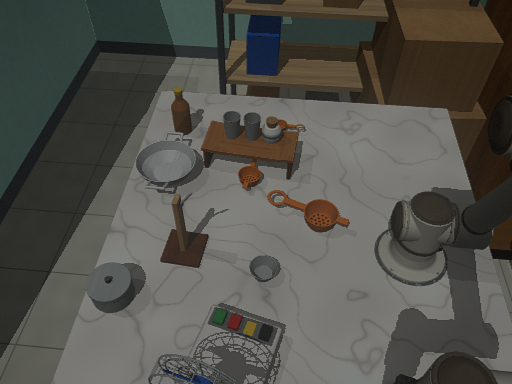

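View pics/top0.png

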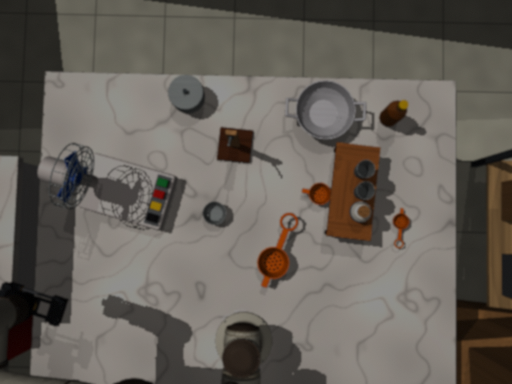

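View pics/wrist0.png

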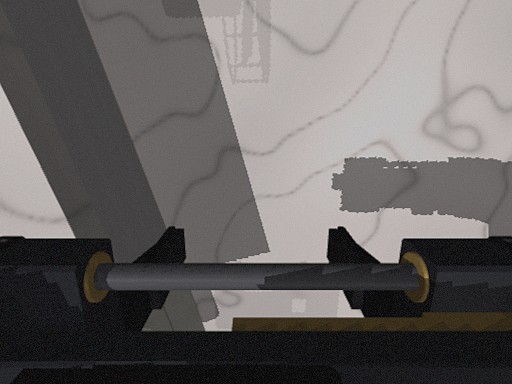

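The top view shows three orange sieves. One is under the shelf with its lug out (bowl ≈(319,193)). A bigger one lies in the open (274,263), and a smaller one is behind the shelf (401,222). The fan keys are at (152–163, 183–218) and the stand at (235,145). The sieve under the shelf fits the description (middle size, lug outside). I'll check it in a crop and measure.

```bash
cat > h.py <<'E'
import numpy as np,cv2
from scipy.spatial.transform import Rotation as R
def Rm(f):
    r=np.array(f["rotation"]); return R.from_rotvec(r).as_matrix() if r.shape==(3,) else r
def ray(f,u,v):
    d=Rm(f)@np.linalg.inv(f["mtx"])@np.array([u,v,1.]); return np.array(f["xyz"]),d
def onz(f,u,v,z):
    o,d=ray(f,u,v); return o+d*(z-o[2])/d[2]
def dep(f,u,v):
    o,d=ray(f,u,v); return o+d*f["depth"][int(round(v)),int(round(u))]
def proj(f,p):
    c=Rm(f).T@(np.array(p)-f["xyz"]); q=f["mtx"]@c; return q[:2]/q[2]
def tri(f,a,g,b):
    o1,d1=ray(f,*a);o2,d2=ray(g,*b)
    A=np.stack([d1,-d2],1);s=np.linalg.lstsq(A,o2-o1,rcond=None)[0]
    p,q=o1+s[0]*d1,o2+s[1]*d2; return (p+q)/2,np.linalg.norm(p-q)
def blobs(f,lo,hi,amin=15):
    h=cv2.cvtColor(f["frame"],cv2.COLOR_RGB2HSV); m=cv2.inRange(h,np.array(lo),np.array(hi))
    n,l,s,c=cv2.connectedComponentsWithStats(m)
    return [(c[i],s[i]) for i in range(1,n) if s[i][4]>=amin],l
E
python3 - <<'E'
from h import *
T=dict(np.load("top0.npz"));S=dict(np.load("side0.npz"))
for name,f,(x,y,w,h) in [("t",T,(270,120,150,140)),("s",S,(150,80,210,180))]:
    cv2.imwrite(f"pics/c{name}.png",cv2.resize(f["frame"][y:y+h,x:x+w,::-1],None,fx=3.5,fy=3.3,interpolation=cv2.INTER_CUBIC))
    cv2.imwrite(f"pics/k{name}.png",0)if 0 else None
x,y,w,h=140,165,50,75
a=cv2.resize(T["frame"][y:y+h,x:x+w,::-1],None,fx=7,fy=7,interpolation=cv2.INTER_CUBIC)
x,y,w,h=190,295,110,75
b=cv2.resize(S["frame"][y:y+h,x:x+w,::-1],(440,525) if 0 else None,fx=4,fy=7,interpolation=cv2.INTER_CUBIC)
cv2.imwrite("pics/keys.png",np.hstack([a,b]))
for n,lo,hi in [("red",(0,150,60),(5,255,255)),("red2",(172,130,60),(180,255,255)),("yel",(20,120,80),(32,255,255)),("grn",(50,80,40),(85,255,255))]:
  for q,f in(("T",T),("S",S)):
    for c,s in blobs(f,lo,hi)[0]: print(n,q,c.round(1),s,dep(f,*c).round(4),onz(f,*c,0.072).round(4))
E
```

```text
red T [158.6 193.9] [153 190  12   9  80] [0.5035 0.3028 0.0771] [0.5038 0.3039 0.072 ]
red S [234.2 321. ] [228 314  14  16 138] [0.5054 0.3058 0.0743] [0.5055 0.3047 0.072 ]
yel T [403.  104.1] [398 100  10   9  70] [ 0.8038 -0.498   0.1946] [ 0.8366 -0.5347  0.072 ]
yel T [155.3 205.5] [150 201  12  10  95] [0.4638 0.315  0.0652] [0.4636 0.3135 0.072 ]
yel S [177.5  89.3] [174  87   8   6  35] [ 0.806  -0.5015  0.1897] [ 0.8524 -0.6614  0.072 ]
yel S [249.5 327.9] [243 321  14  15 144] [0.465  0.314  0.0599] [0.4645 0.3196 0.072 ]
grn T [162.  182.2] [157 177  12  11  91] [0.5445 0.2935 0.0711] [0.5444 0.2933 0.072 ]
grn S [219.1 316.2] [212 308  15  17 157] [0.5462 0.2957 0.0723] [0.5462 0.2955 0.072 ]
```

View pics/ct.png

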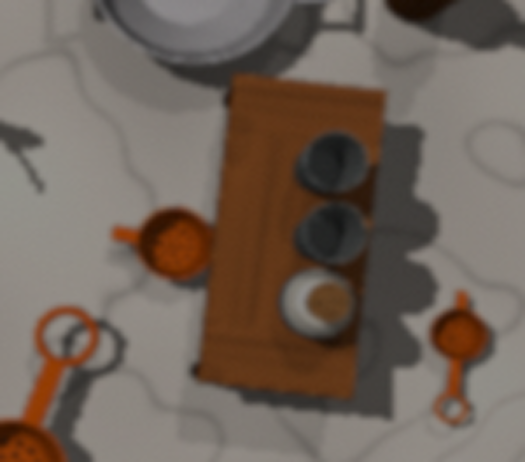

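View pics/cs.png

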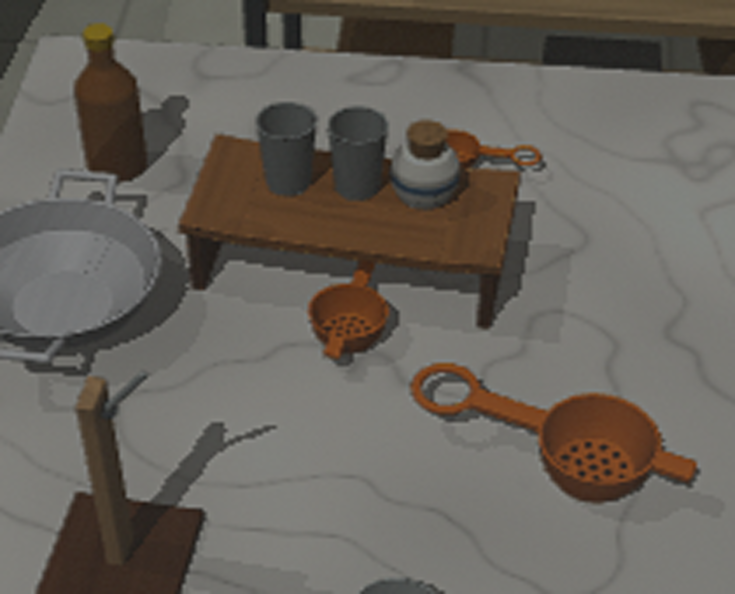

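View pics/keys.png

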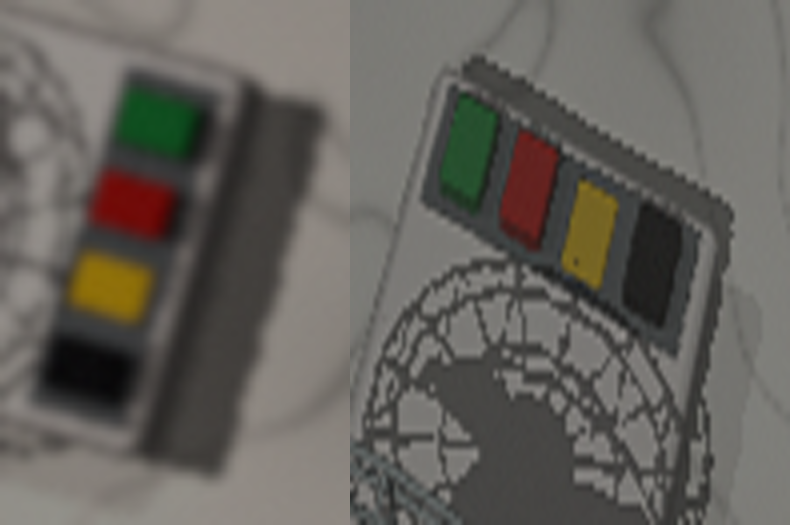

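Run:
```python
from h import *
T=dict(np.load("top0.npz"));S=dict(np.load("side0.npz"))
x,y,w,h=205,115,80,60
a=cv2.resize(T["frame"][y:y+h,x:x+w,::-1],(400,300),interpolation=cv2.INTER_NEAREST)
x,y,w,h=155,180,80,90
b=cv2.resize(S["frame"][y:y+h,x:x+w,::-1],(400,450),interpolation=cv2.INTER_NEAREST)
o=np.zeros((450,800,3),np.uint8);o[:300,:400]=a;o[:,400:]=b
cv2.imwrite("pics/stand.png",np.clip(o*1.6,0,255).astype(np.uint8))
print("shelf",[onz(T,*c,0.095).round(4).tolist() for c in [(336.6,142.7),(380.3,147.9),(371.4,240.6),(327.1,234.5)]])
for q,f in(("T",T),("S",S)):
  for c,s in blobs(f,(5,170,90),(14,255,255),60)[0]: print(q,c.round(1),s,dep(f,*c).round(4))
# heights map around stand in top
def cloud(f):
    v,u=np.mgrid[:384,:512];d=f["depth"];p=np.stack([u,v,np.ones_like(u)],-1)@np.linalg.inv(f["mtx"]).T*d[...,None]
    return p@Rm(f).T+f["xyz"]
for q,f in(("T",T),("S",S)):
  P=cloud(f);np.save(q+"c.npy",P)
  m=(P[...,2]>0.19)&(P[...,2]<0.32)&(P[...,0]>0.5)&(P[...,0]<0.85)&(P[...,1]<0.22)&(P[...,1]>-0.2)
  n,l,s,c=cv2.connectedComponentsWithStats(m.astype(np.uint8))
  for i in range(1,n):
    print(q,c[i],s[i],P[l==i].min(0),P[l==i].max(0))
```

```text
shelf [[0.6918, -0.3024, 0.095], [0.6774, -0.4515, 0.095], [0.3617, -0.4246, 0.095], [0.3786, -0.275, 0.095]]
T [344.3 190.1] [ 314  143   65   97 2361] [ 0.5304 -0.331   0.0946]
T [278.  257.7] [262 214  36  73 678] [ 0.2916 -0.1141  0.0152]
T [401.1 224.8] [395 217  14  23 154] [ 0.4183 -0.5522  0.0014]
S [285.  124.2] [279 120  19   9  68] [ 0.4118 -0.5553  0.0179]
S [250.6 174.5] [240 162  21  26 232] [ 0.5196 -0.281   0.0078]
S [287.9 201. ] [268 190  39  22 193] [ 0.3846 -0.1298  0.0563]
S [325.3 217.7] [305 206  44  21 307] [ 0.2593 -0.1112  0.0092]
T [231.2300885  135.30973451] [226 130  12  17 113] [0.64301413 0.03067742 0.19271049] [0.69909018 0.06549107 0.27194604]
S [178.28773585 202.86792453] [171 192  21  23 212] [0.64603822 0.03194416 0.19025433] [0.70233446 0.06879257 0.27255109]
```

View pics/stand.png

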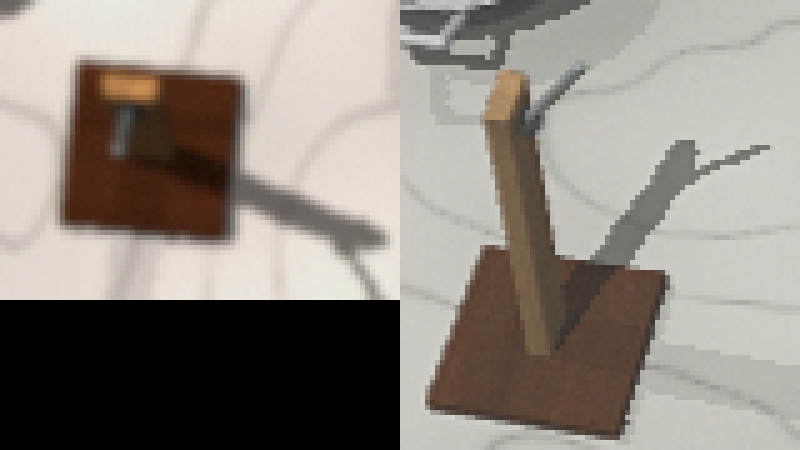

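Run:
```python
from h import *
T=dict(np.load("top0.npz"));S=dict(np.load("side0.npz"));Pt=np.load("Tc.npy");Ps=np.load("Sc.npy")
print("tip",tri(T,(229,146.5),S,(191.7,193.4)), onz(T,229,146.5,.2707),onz(S,191.7,193.4,.2707))
print("post top",onz(T,231,132.4,.238),"S",onz(S,155+107/5-.0,180+97/5,.238))
for P,n in((Pt,"T"),(Ps,"S")):
  m=(P[...,2]>0.22)&(P[...,2]<0.32)&(P[...,0]>0.6)&(P[...,0]<0.72)&(P[...,1]<0.1)&(P[...,1]>0.0)
  q=P[m]; 
  pt=q[(abs(q[:,2]-.238)<.006)&(q[:,0]>.675)]; print(n,"posttop",pt.mean(0),len(pt),pt.min(0),pt.max(0))
  pg=q[(q[:,0]<.68)]; print("peg",pg[np.argsort(pg[:,2])].round(4).tolist())
# foot plate corners z=.012 top
c=[(205+78/5,115+62/5),(205+242/5,115+78/5),(205+231/5,115+240/5),(205+61/5,115+222/5)]
print([onz(T,*k,.012).round(4).tolist() for k in c],np.mean([onz(T,*k,.012) for k in c],0))
c=[(155+85/5,180+245/5),(155+265/5,180+271/5),(155+221/5,180+438/5),(155+28/5,180+405/5)]
print([onz(S,*k,.012).round(4).tolist() for k in c],np.mean([onz(S,*k,.012) for k in c],0))
# sieve: 
for f,n,lug in((T,"T",None),(S,"S",None)):
  h=cv2.cvtColor(f["frame"],cv2.COLOR_RGB2HSV)
P=Pt
m=(P[...,0]>.45)&(P[...,0]<.6)&(P[...,1]<-.16)&(P[...,1]>-.31)&(P[...,2]>.025)&(P[...,2]<.06)
v,u=np.nonzero(m);print("T",u.min(),u.max(),v.min(),v.max(),P[m].min(0),P[m].max(0))
q=P[m&(P[...,1]>-.232)];print("lug",q.mean(0),len(q))
for f in (T,S):
  bb,l=blobs(f,(5,170,90),(14,255,255),60)
x,y,w,h=295,170,50,45
a=cv2.resize(T["frame"][y:y+h,x:x+w,::-1],None,fx=8,fy=8,interpolation=cv2.INTER_NEAREST)
x,y,w,h=230,150,50,45
b=cv2.resize(S["frame"][y:y+h,x:x+w,::-1],None,fx=8,fy=8,interpolation=cv2.INTER_NEAREST)
cv2.imwrite("pics/sv.png",np.hstack([a,b]))
```

```text
tip (array([0.64313907, 0.05224367, 0.26785275]), np.float64(0.00395836096749587)) [0.64066391 0.05184577 0.2707    ] [0.64445403 0.05457873 0.2707    ]
post top [0.69049206 0.04915655 0.238     ] S [0.68964734 0.05190376 0.238     ]
T posttop [0.68975448 0.04795414 0.23851516] 54 [0.68150341 0.03067742 0.23270788] [0.69869069 0.06495559 0.24375425]
peg [[0.6794, 0.0436, 0.2208], [0.6728, 0.0465, 0.2219], [0.6791, 0.0467, 0.222], [0.6786, 0.0528, 0.2243], [0.6777, 0.0493, 0.2294], [0.6739, 0.0522, 0.2325], [0.673, 0.0487, 0.2376], [0.666, 0.0545, 0.2406], [0.6692, 0.0484, 0.2413], [0.6629, 0.0482, 0.2415], [0.6689, 0.0514, 0.2424], [0.6654, 0.0481, 0.2447], [0.6652, 0.0511, 0.2453], [0.6606, 0.0535, 0.2533], [0.6601, 0.0503, 0.2564], [0.6568, 0.0532, 0.2573], [0.6561, 0.0498, 0.2616], [0.653, 0.0497, 0.262], [0.6496, 0.0495, 0.2639], [0.643, 0.0522, 0.2658], [0.6522, 0.0525, 0.2659], [0.6453, 0.052, 0.2704], [0.6451, 0.055, 0.2709], [0.6481, 0.055, 0.2713], [0.6481, 0.052, 0.2719]]
S posttop [0.69273107 0.05129667 0.2368508 ] 69 [0.68498142 0.03194416 0.23202912] [0.70180137 0.068048
[... 807 characters left out ...]
261], [0.6554, 0.0536, 0.2619], [0.6555, 0.0518, 0.2639], [0.6489, 0.0571, 0.2667], [0.6495, 0.0538, 0.2668], [0.6518, 0.055, 0.2679], [0.6523, 0.052, 0.2685], [0.6475, 0.0489, 0.2696], [0.646, 0.0564, 0.2701], [0.6466, 0.0533, 0.2706], [0.6493, 0.0518, 0.2725], [0.6487, 0.0553, 0.2726]]
[[0.7525, 0.1023, 0.012], [0.7436, -0.016, 0.012], [0.6263, -0.011, 0.012], [0.6363, 0.1112, 0.012]] [0.68966481 0.04661423 0.012     ]
[[0.7438, -0.0135, 0.012], [0.6272, -0.005, 0.012], [0.6338, 0.1186, 0.012], [0.7525, 0.1075, 0.012]] [0.68932508 0.05187031 0.012     ]
T 302 330 183 204 [ 0.48354542 -0.29177915  0.02506215] [ 0.55808165 -0.19277791  0.04753583]
lug [ 0.52555281 -0.21237111  0.03700444] 57
```

View pics/sv.png

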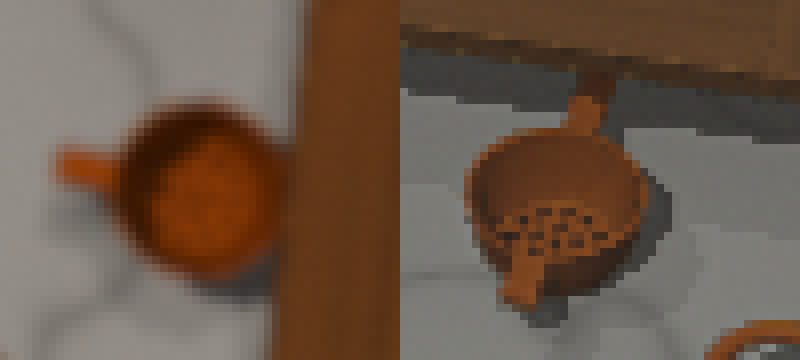

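```bash
cat >> h.py <<'E'
def Rdown(xdir):  # tool x along xdir(horizontal), z down
    x=np.array([xdir[0],xdir[1],0.]);x/=np.linalg.norm(x);z=np.array([0,0,-1.]);return np.stack([x,np.cross(z,x),z],1)
def best(Rt,Rc):
    # choose half-turn nearer
    Rf=Rt@np.diag([-1.,-1,1]); a=[R.from_matrix(Rc.T@q).magnitude() for q in(Rt,Rf)]
    return Rt if a[0]<=a[1] else Rf
def go(p,Rt,half=True,st=None):
    from station import manip
    st=st or manip.observe();Rc=R.from_rotvec(st["eef_rot"]).as_matrix()
    if half:Rt=best(Rt,Rc)
    d=Rc.T@(np.array(p)-st["tcp_pos"]);w=np.degrees(R.from_matrix(Rc.T@Rt).as_rotvec())
    print("pos",d.round(4).tolist(),"twist",w.round(2).tolist(),"rows",round(max(np.linalg.norm(d)/.05,np.linalg.norm(w)/8.59),1),"now",st["tcp_pos"].round(4),"t",st["time_s"],"q",st["qpos"].round(2))
    print(" tool axes world:",Rc.round(3).tolist())
E
python3 - <<'E'
from h import *
T=dict(np.load("top0.npz"));S=dict(np.load("side0.npz"))
b=onz(T,320,193.75,.038);l=onz(T,305.4,191,.038);l2=onz(T,302+1,190.6,.038)
print("bowl",b,"lug",l,l2,np.degrees(np.arctan2(*(b-l)[[1,0]])))
print("S bowl",onz(S,249.5,173,.038),"lugtip",onz(S,230+124/8,150+300/8,.034),"handle",onz(S,230+188/8,150+112/8,.038))
h=cv2.cvtColor(T["frame"],cv2.COLOR_RGB2HSV)
go([.5045,.3038,.105],Rdown([.24,.97]))
E
```

```text
bowl [ 0.5199154  -0.25586618  0.038     ] lug [ 0.52837601 -0.2044383   0.038     ] [ 0.5295841  -0.19598381  0.038     ] -99.34227694387732
S bowl [ 0.52157254 -0.25901029  0.038     ] lugtip [ 0.52864692 -0.19405552  0.034     ] handle [ 0.51191472 -0.30417767  0.038     ]
pos [0.1979, -0.4062, 0.1171] twist [-0.0, -0.09, -1.45] rows 9.3 now [0.1652 0.6023 0.2217] t 0.15 q [ 1.56  0.39  0.01 -0.   -1.19 -0.26]
 tool axes world: [[-0.265, -0.964, -0.0], [-0.964, 0.265, -0.002], [0.002, -0.0, -1.0]]
```

jog_arm --delta_pos '[[0.219,-0.148,0],[0.219,-0.148,0],[0.219,-0.148,0],[0.219,-0.148,0],[0.219,-0.148,0],[0.219,-0.148,0],[0.198,-0.406,0.08],[0.198,-0.406,0.1171],[0.198,-0.406,0.1171],[0.198,-0.406,0.1171]]' --twist '[[0,0,-1.5],[0,0,-1.5],[0,0,-1.5],[0,0,-1.5],[0,0,-1.5],[0,0,-1.5],[0,0,-1.5],[0,0,-1.5],[0,0,-1.5],[0,0,-1.5]]' --fingers 0

```text
time_s: 1.15
tcp_pos: [0.4316, 0.3184, 0.1416]
eef_rot: [-1.938, 2.472, 0.0]
contact_force: [-0.3, 0.3, 0.4]
gripper_width: 0.0148
```

jog_arm --delta_pos '[[0,0,0],[0,0,0]]' --twist '[[0,0,0],[0,0,0]]'

```text
time_s: 1.35
tcp_pos: [0.4303, 0.3178, 0.1409]
eef_rot: [1.933, -2.473, 0.001]
contact_force: [-0.3, -0.3, -0.4]
gripper_width: 0.0024
```

Run:
```python
from h import *
go([.5045,.3038,.080],Rdown([.24,.97]))
from station import manip
for n in("side","wrist"):
  f=manip.grab_frame(n); cv2.imwrite(f"pics/{n}1.png",f["frame"][:,:,::-1])
  if n=="side":
    for c,s in blobs(f,(0,150,60),(5,255,255))[0]: print(c,s)
```

```text
pos [-0.0044, -0.0755, 0.0608] twist [0.06, -0.15, -0.07] rows 1.9 now [0.4303 0.3178 0.1409] t 1.35 q [ 0.94  0.31 -0.33 -0.   -0.94  0.39]
 tool axes world: [[-0.241, -0.97, -0.002], [-0.97, 0.241, -0.002], [0.003, 0.001, -1.0]]
[232.80952381 321.1047619 ] [228 314  11  16 105]
```

View pics/wrist1.png

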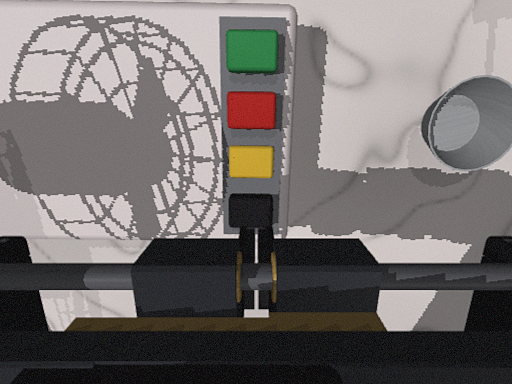

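View pics/side1.png

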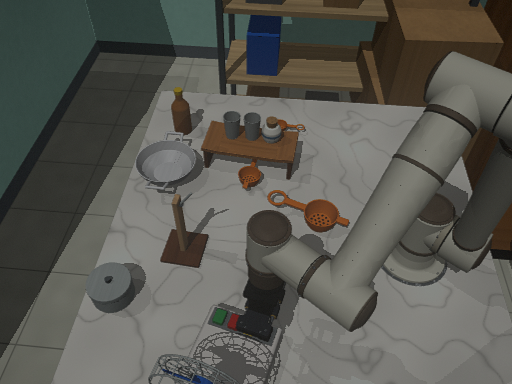

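The wrist view shows the keys in order green (252,51), red (251,110), yellow (251,162), black (251,210), and the fingers are clear. I'll move over red.

jog_arm --delta_pos '[[-0.0044,-0.0755,0.03],[-0.0044,-0.0755,0.045],[-0.0044,-0.0755,0.045],[-0.0044,-0.0755,0.045],[-0.0044,-0.0755,0.045]]' --twist '[[0,0,0],[0,0,0],[0,0,0],[0,0,0],[0,0,0]]'

```text
time_s: 1.95
tcp_pos: [0.5035, 0.3059, 0.0991]
eef_rot: [-1.938, 2.469, 0.0]
contact_force: [0.1, 0.4, 0.5]
gripper_width: 0.0004
```

Run:
```python
from h import *
from station import manip
f=manip.grab_frame("wrist"); cv2.imwrite(f"pics/wrist2.png",f["frame"][:,:,::-1])
for n,lo,hi in [("red",(0,150,60),(5,255,255)),("grn",(50,80,40),(85,255,255))]:
    for c,s in blobs(f,lo,hi,100)[0]: print(n,c,s,onz(f,*c,.072))
go([.5045,.3038,.074],Rdown([.24,.97]))
```

```text
red [259.20383275 215.91376307] [ 232  198   54   40 1148] [0.51061718 0.30153921 0.072     ]
grn [259.61078349 160.29022746] [ 232  139   57   44 2374] [0.54801194 0.29232916 0.072     ]
pos [0.0018, -0.0015, 0.0252] twist [-0.09, 0.14, 0.17] rows 0.5 now [0.5035 0.3059 0.0992] t 2.0 q [ 0.82  0.44 -0.25  0.   -0.88  0.51]
 tool axes world: [[-0.237, -0.971, 0.002], [-0.971, 0.237, 0.002], [-0.003, -0.002, -1.0]]
```

View pics/wrist2.png

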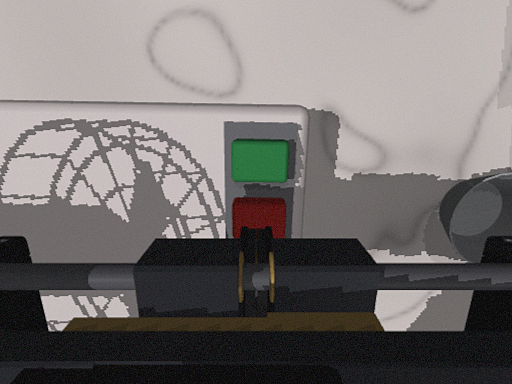

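jog_arm --delta_pos '[[0.002,-0.002,0.024],[0.002,-0.002,0.028],[0.002,-0.002,0.032],[0.002,-0.002,0.036],[0.002,-0.002,0.04],[0.002,-0.002,0.042],[0.002,-0.002,0.042]]' --twist '[[0,0,0],[0,0,0],[0,0,0],[0,0,0],[0,0,0],[0,0,0],[0,0,0]]'

```text
time_s: 2.7
tcp_pos: [0.5051, 0.3027, 0.0592]
eef_rot: [-1.939, 2.471, -0.001]
contact_force: [-9.7, -1.6, 20.4]
gripper_width: 0.0005
```

jog_arm --delta_pos '[[0,0,0.001],[0,0,0.001],[0,0,0.001],[0,0,-0.03],[0,0,-0.08],[0,0,-0.08],[0,0,-0.08]]' --twist '[[0,0,0],[0,0,0],[0,0,0],[0,0,0],[0,0,0],[0,0,0],[0,0,0]]'

```text
time_s: 3.4
tcp_pos: [0.5062, 0.3031, 0.1371]
eef_rot: [-1.935, 2.469, 0.001]
contact_force: [-0.2, -0.5, -0.0]
gripper_width: 0.0004
```

Run:
```python
from h import *
from station import manip
f=manip.grab_frame("wrist"); cv2.imwrite(f"pics/wrist3.png",f["frame"][:,:,::-1])
for n,lo,hi in [("red",(0,150,60),(5,255,255)),("grn",(50,80,40),(85,255,255))]:
    for c,s in blobs(f,lo,hi,100)[0]: print(n,c,s,dep(f,*c))
c=-99.;s=np.radians(c);x=np.array([np.cos(s),np.sin(s)])
lug=np.array([.521,-.257])-.055*x;print(lug)
go([*lug,.15],Rdown([-x[1],x[0]]))
go([*lug,.15],Rdown([-x[1],x[0]])@np.diag([-1.,-1,1]),False)
go([*lug,.15],Rdown([-x[1],x[0]]),False)
```

```text
red [255.62176166 203.50863558] [ 235  189   43   30 1158] [0.50713738 0.30312709 0.06027028]
grn [256.32045184 156.66230678] [ 233  139   48   36 1682] [0.54775765 0.29255524 0.07090718]
[ 0.5296039  -0.20267714]
pos [0.4844, -0.1445, -0.015] twist [0.03, 0.05, 85.14] rows 10.1 now [0.5053 0.3023 0.1354] t 3.45 q [ 0.81  0.4  -0.2  -0.   -0.97  0.52]
 tool axes world: [[-0.239, -0.971, 0.0], [-0.971, 0.239, 0.001], [-0.001, -0.0, -1.0]]
pos [0.4844, -0.1445, -0.015] twist [0.03, 0.05, 85.14] rows 10.1 now [0.5053 0.3023 0.1354] t 3.45 q [ 0.81  0.4  -0.2  -0.   -0.97  0.52]
 tool axes world: [[-0.239, -0.971, 0.0], [-0.971, 0.239, 0.001], [-0.001, -0.0, -1.0]]
pos [0.4844, -0.1445, -0.015] twist [-0.05, 0.03, -94.86] rows 11.0 now [0.5053 0.3023 0.1354] t 3.45 q [ 0.81  0.4  -0.2  -0.   -0.97  0.52]
 tool axes world: [[-0.239, -0.971, 0.0], [-0.971, 0.239, 0.001], [-0.001, -0.0, -1.0]]
```

View pics/wrist3.png

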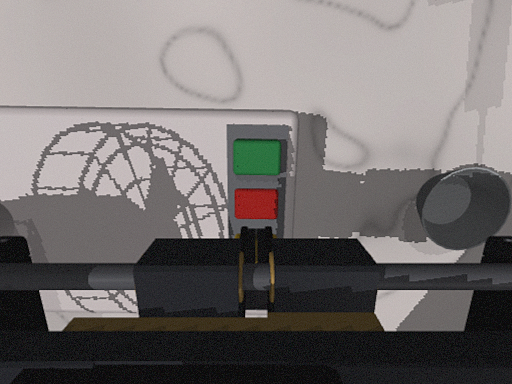

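jog_arm --delta_pos '[[0.05,0.01,-0.02],[0.1,0.015,-0.04],[0.15,0.022,-0.065],[0.2,0.022,-0.065],[0.24,0.022,-0.065],[0.27,0.022,-0.065],[0.31,-0.01,-0.065],[0.35,-0.04,-0.05],[0.4,-0.08,-0.03],[0.44,-0.115,-0.015]]' --twist '[[0,0,6],[0,0,14],[0,0,22],[0,0,30],[0,0,38],[0,0,46],[0,0,54],[0,0,62],[0,0,70],[0,0,78]]' --fingers 0.05

```text
time_s: 4.45
tcp_pos: [0.5004, -0.1324, 0.1555]
eef_rot: [-0.06, -3.139, -0.0]
contact_force: [1.3, 0.4, 0.7]
gripper_width: 0.0497
```

jog_arm --delta_pos '[[0,0,0],[0,0,0]]' --twist '[[0,0,0],[0,0,0]]'

```text
time_s: 4.65
tcp_pos: [0.4998, -0.1315, 0.1551]
eef_rot: [-0.054, -3.136, 0.0]
contact_force: [-0.5, -0.1, -1.1]
gripper_width: 0.0499
```

Run:
```python
from h import *
from station import manip
f=manip.grab_frame("wrist"); cv2.imwrite(f"pics/wrist4.png",f["frame"][:,:,::-1])
np.savez("w4.npz",**f)
s=np.radians(-99.);x=np.array([np.cos(s),np.sin(s)])
lug=np.array([.521,-.257])-.055*x
go([*lug,.12],Rdown([-x[1],x[0]]))
```

```text
pos [-0.0321, -0.071, 0.036] twist [-0.01, -0.17, 7.14] rows 1.7 now [ 0.5    -0.1306  0.1561] t 4.7 q [ 0.06  0.26 -0.35 -0.   -0.96 -0.09]
 tool axes world: [[-0.999, 0.033, -0.003], [0.033, 0.999, 0.0], [0.003, -0.0, -1.0]]
```

View pics/wrist4.png

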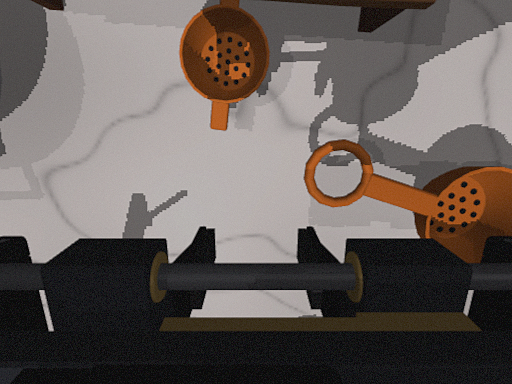

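Run:
```python
from h import *
f=dict(np.load("w4.npz"))
h=cv2.cvtColor(f["frame"],cv2.COLOR_RGB2HSV);m=cv2.inRange(h,np.array((3,150,60)),np.array((16,255,255)))
for v in (108,115,122,126,128): 
    u=np.nonzero(m[v,195:245])[0]+195; print(v,u.min(),u.max(), onz(f,u.mean(),v,.038).round(4))
print("tip",onz(f,219.5,129.5,.038))
for pt in [(224.5,5),(180.5,53),(268,53)]: print(onz(f,*pt,.038))
b=(onz(f,180.5,53,.038)+onz(f,268.5,53,.038))/2;print(b)
u=np.nonzero(m[2,200:260])[0]+200;print(u.min(),u.max(),onz(f,u.mean(),1,.038))
```

```text
108 212 228 [ 0.5294 -0.2121  0.038 ]
115 211 227 [ 0.5308 -0.2059  0.038 ]
122 211 226 [ 0.5317 -0.1997  0.038 ]
126 211 226 [ 0.5319 -0.1961  0.038 ]
128 212 226 [ 0.5316 -0.1943  0.038 ]
tip [ 0.53118765 -0.1928901   0.038     ]
[ 0.52010335 -0.29409896  0.038     ]
[ 0.56063389 -0.25889015  0.038     ]
[ 0.48457316 -0.25646636  0.038     ]
[ 0.52238592 -0.25767132  0.038     ]
220 238 [ 0.51617991 -0.29688403  0.038     ]
```

jog_arm --delta_pos '[[-0.032,-0.0715,0.03],[-0.032,-0.0715,0.04],[-0.032,-0.0715,0.06],[-0.032,-0.0715,0.09],[-0.032,-0.0715,0.115],[-0.032,-0.0715,0.135],[-0.032,-0.0715,0.141],[-0.032,-0.0715,0.141]]' --twist '[[0,0,6.7],[0,0,6.7],[0,0,6.7],[0,0,6.7],[0,0,6.7],[0,0,6.7],[0,0,6.7],[0,0,6.7]]'

```text
time_s: 5.5
tcp_pos: [0.5303, -0.2018, 0.0163]
eef_rot: [-0.23, -3.132, 0.0]
contact_force: [0.4, 0.1, -0.4]
gripper_width: 0.0501
```

jog_arm --delta_pos '[[0,0,0],[0,0,0],[0,0,0],[0,0,0],[0,0,0]]' --twist '[[0,0,0],[0,0,0],[0,0,0],[0,0,0],[0,0,0]]' --fingers 0 --force 12

```text
time_s: 6.0
tcp_pos: [0.5307, -0.203, 0.0169]
eef_rot: [0.234, 3.132, -0.0]
contact_force: [-0.2, -0.5, -0.7]
gripper_width: 0.0181
```

Run:
```python
from h import *
from station import manip
f=manip.grab_frame("wrist"); cv2.imwrite(f"pics/wrist5.png",f["frame"][:,:,::-1])
st=manip.observe();s=np.radians(-97)
# pull along +shelf front normal, 150mm, lift slightly none
go(st["tcp_pos"]+.15*np.array([.087,.996,0]),R.from_rotvec(st["eef_rot"]).as_matrix())
```

```text
pos [0.0093, 0.1497, -0.0] twist [0.0, 0.0, 0.0] rows 3.0 now [ 0.5307 -0.2031  0.0168] t 6.05 q [-0.08  0.52 -0.37  0.   -0.68 -0.07]
 tool axes world: [[-0.989, 0.149, 0.001], [0.149, 0.989, -0.0], [-0.001, 0.0, -1.0]]
```

View pics/wrist5.png

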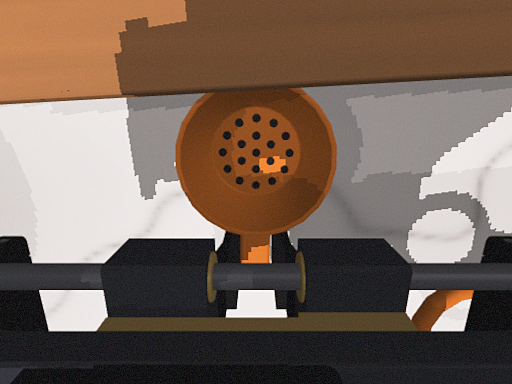

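jog_arm --delta_pos '[[0,0,0],[0,0,0],[0,0.01,0],[0.001,0.025,0],[0.002,0.04,0],[0.003,0.055,0],[0.004,0.07,0],[0.005,0.085,0],[0.006,0.1,0],[0.007,0.115,0]]' --twist '[[0,0,0],[0,0,0],[0,0,0],[0,0,0],[0,0,0],[0,0,0],[0,0,0],[0,0,0],[0,0,0],[0,0,0]]'

```text
time_s: 7.05
tcp_pos: [0.5407, -0.0868, 0.0165]
eef_rot: [-0.233, -3.133, 0.0]
contact_force: [0.7, -1.5, 1.8]
gripper_width: 0.016
```

jog_arm --delta_pos '[[0.001,0.015,0],[0.002,0.025,0],[0.002,0.025,0],[0.002,0.025,0]]' --twist '[[0,0,0],[0,0,0],[0,0,0],[0,0,0]]'

```text
time_s: 7.45
tcp_pos: [0.543, -0.0623, 0.0168]
eef_rot: [0.233, 3.131, 0.001]
contact_force: [-0.1, 2.9, 4.5]
gripper_width: 0.0159
```

jog_arm --delta_pos '[[0,0,0],[0,0,0],[0,0,0],[0,0,0]]' --twist '[[0,0,0],[0,0,0],[0,0,0],[0,0,0]]' --fingers 0.05

```text
time_s: 7.85
tcp_pos: [0.542, -0.0637, 0.0162]
eef_rot: [-0.235, -3.132, 0.0]
contact_force: [-0.8, 0.9, -0.3]
gripper_width: 0.0402
```

jog_arm --delta_pos '[[0,0,-0.03],[0,0,-0.08],[0,0,-0.12],[0,0,-0.12]]' --twist '[[0,0,0],[0,0,0],[0,0,0],[0,0,0]]'

```text
time_s: 8.25
tcp_pos: [0.5465, -0.0632, 0.1428]
eef_rot: [0.232, 3.12, 0.002]
contact_force: [0.4, 1.0, 0.2]
gripper_width: 0.0496
```

Run:
```python
from h import *
from station import manip
f=manip.grab_frame("wrist"); cv2.imwrite(f"pics/wrist6.png",f["frame"][:,:,::-1]);np.savez("w6.npz",**f)
print(manip.observe()["tcp_pos"],R.from_rotvec(manip.observe()["eef_rot"]).as_matrix().round(3))
```

```text
[ 0.5442385  -0.06313185  0.13959089] [[-0.989  0.149  0.007]
 [ 0.149  0.989  0.001]
 [-0.007  0.002 -1.   ]]
```

View pics/wrist6.png

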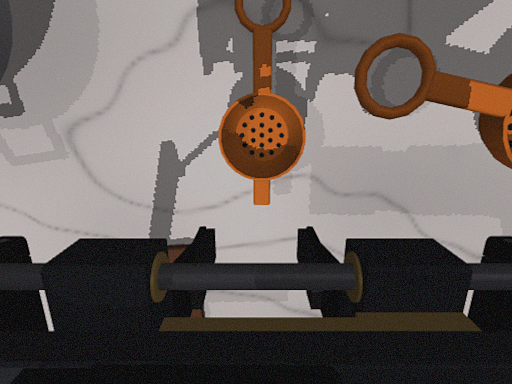

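The sieve stands upright clear of the shelf: bowl ≈(262,136), lug end (262,205), handle (262,60), ring at the top edge (263,5). Next I'll locate the handle.

Run:
```python
from h import *
f=dict(np.load("w6.npz"))
h=cv2.cvtColor(f["frame"],cv2.COLOR_RGB2HSV);m=cv2.inRange(h,np.array((3,150,50)),np.array((16,255,255)))
pts=[]
for v in (40,50,60,70,80,185,190,195,200): 
    u=np.nonzero(m[v,240:290])[0]+240; p=onz(f,u.mean(),v,.038);pts.append(p); print(v,u.min(),u.max(), p.round(4))
b=(onz(f,219.5,136,.038)+onz(f,305,136,.038))/2;tip=onz(f,262,205,.038)
print("bowl",b,"tip",tip,np.linalg.norm(b-tip))
pts=np.array(pts);l=cv2.fitLine(pts[:,:2].astype(np.float32),cv2.DIST_L2,0,.01,.01).ravel();d=l[:2]*-np.sign(l[1]);print(np.degrees(np.arctan2(d[1],d[0])))
c=l[2:]+d*((tip[:2]-l[2:])@d+65); 
c=tip[:2]+d*.065;g=l[2:]+d*((c-l[2:])@d+.060);print("c",c,"grip",g,"ring",c+d*.108)
go([*g,.10],Rdown([-d[1],d[0]]))
```

```text
40 254 271 [ 0.5231 -0.1938  0.038 ]
50 254 271 [ 0.5242 -0.1865  0.038 ]
60 254 270 [ 0.5256 -0.179   0.038 ]
70 254 271 [ 0.5263 -0.1713  0.038 ]
80 254 270 [ 0.5278 -0.1636  0.038 ]
185 254 269 [ 0.5412 -0.0723  0.038 ]
190 254 268 [ 0.5424 -0.0675  0.038 ]
195 254 268 [ 0.5431 -0.0626  0.038 ]
200 254 268 [ 0.5438 -0.0577  0.038 ]
bowl [ 0.53422708 -0.1171244   0.038     ] tip [ 0.54351292 -0.05254501  0.038     ] 0.06524356874581028
-98.592224
c [ 0.53380184 -0.1168155 ] grip [ 0.52578353 -0.176285  ] ring [ 0.51766651 -0.22360338]
pos [0.0017, -0.1147, 0.0393] twist [0.12, 0.39, 0.04] rows 2.4 now [ 0.5442 -0.0631  0.1396] t 8.3 q [ 0.18  0.33 -0.31  0.   -0.93 -0.33]
 tool axes world: [[-0.989, 0.149, 0.007], [0.149, 0.989, 0.001], [-0.007, 0.002, -1.0]]
```

jog_arm --delta_pos '[[0.0017,-0.04,0.0],[0.0017,-0.08,0.01],[0.0017,-0.1147,0.03],[0.0017,-0.1147,0.05],[0.0017,-0.1147,0.075],[0.0017,-0.1147,0.1],[0.0017,-0.1147,0.118],[0.0017,-0.1147,0.124],[0.0017,-0.1147,0.124]]' --twist '[[0,0,0],[0,0,0],[0,0,0],[0,0,0],[0,0,0],[0,0,0],[0,0,0],[0,0,0],[0,0,0]]'

```text
time_s: 9.2
tcp_pos: [0.5223, -0.1764, 0.0108]
eef_rot: [-0.234, -3.129, 0.0]
contact_force: [-0.5, -0.5, 0.9]
gripper_width: 0.0498
```

Run:
```python
from h import *
from station import manip
f=manip.grab_frame("wrist"); cv2.imwrite(f"pics/wrist7.png",f["frame"][:,:,::-1]);f=manip.grab_frame("side"); cv2.imwrite(f"pics/side7.png",f["frame"][:,:,::-1])
go([.5258,-.1763,.016],Rdown([.989,-.149]))
```

```text
pos [-0.0018, 0.0004, -0.0033] twist [-0.01, 0.02, 0.03] rows 0.1 now [ 0.524  -0.1765  0.0127] t 9.3 q [-0.03  0.51 -0.41  0.   -0.65 -0.12]
 tool axes world: [[-0.989, 0.148, 0.0], [0.148, 0.989, -0.0], [-0.0, -0.0, -1.0]]
```

View pics/side7.png

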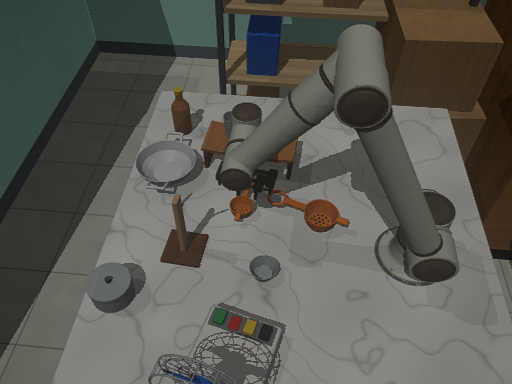

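View pics/wrist7.png

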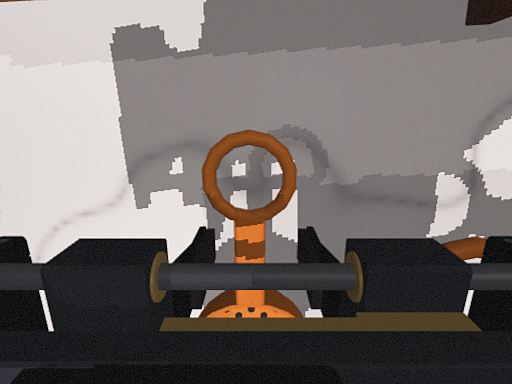

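jog_arm --delta_pos '[[-0.0018,0,-0.003],[-0.0018,0,-0.003],[-0.0018,0,-0.003],[-0.0018,0,-0.003],[-0.0018,0,-0.003],[-0.0018,0,-0.003],[-0.0018,0,-0.003]]' --twist '[[0,0,0],[0,0,0],[0,0,0],[0,0,0],[0,0,0],[0,0,0],[0,0,0]]' --fingers 0 --force 30

```text
time_s: 10.0
tcp_pos: [0.5255, -0.1767, 0.0156]
eef_rot: [0.234, 3.133, -0.0]
contact_force: [0.0, -0.5, 0.7]
gripper_width: 0.0159
```

jog_arm --delta_pos '[[0,0,-0.02],[0,0.02,-0.06],[0,0.04,-0.1],[0,0.06,-0.14],[0,0.08,-0.18],[0,0.08,-0.22],[0,0.08,-0.24],[0,0.08,-0.24]]' --twist '[[0,0,0],[0,0,0],[0,0,0],[0,0,0],[0,0,0],[0,0,0],[0,0,0],[0,0,0]]'

```text
time_s: 10.8
tcp_pos: [0.5389, -0.0973, 0.259]
eef_rot: [0.232, 3.126, 0.001]
contact_force: [-0.4, -0.2, -1.0]
gripper_width: 0.0153
```

Run:
```python
from h import *
from station import manip
f=manip.grab_frame("wrist"); cv2.imwrite(f"pics/wrist8.png",f["frame"][:,:,::-1]);np.savez("w8.npz",**f)
st=manip.observe();Rc=R.from_rotvec(st["eef_rot"]).as_matrix();print(st["gripper_width"])
# sieve in tool: sieve x = -tool y (ring away). ring centre, grip offset
h=cv2.cvtColor(f["frame"],cv2.COLOR_RGB2HSV);m=cv2.inRange(h,np.array((3,150,40)),np.array((16,255,255)))
v,u=np.nonzero(m[:245]);k=(u>190)&(u<310)&(v<215);pts=np.stack([u[k],v[k]],1).astype(np.float32)
print(cv2.minEnclosingCircle(pts))
# peg target
a=np.radians(-4.2);sx=np.array([np.cos(a),np.sin(a),0]);up=np.array([0,0,1.])
c,s=np.cos(np.radians(55)),np.sin(np.radians(55))
pz=-c*sx+s*up;px=s*sx+c*up;py=np.cross(pz,px)
tip=np.array([.645,.0525,.2707])
Rt=np.stack([-py,-px,-pz],1) # tool x=+-y, tool y=-sieve x, z=-sieve z
print("det",np.linalg.det(Rt), "tool y now",Rc[:,1])
# tcp = ring - .048*px (grip) -.015.. : pinch at ring height; tcp 19mm further along tool z
for zz in (.068+.05,.068+.02,.035):
    ring=tip+pz*(zz-.068); tcp=ring-.048*px-pz*.019
    print(zz,ring.round(4),tcp.round(4)); go(tcp,Rt,False,st)
```

```text
0.01574162156280779
((256.0435791015625, 173.80099487304688), 45.89542007446289)
det 1.0000000000000002 tool y now [0.14859356 0.98889767 0.00116171]
0.11800000000000001 [0.6164 0.0546 0.3117] [0.5881 0.0567 0.2686]
pos [-0.0271, 0.1597, -0.0121] twist [26.58, -28.58, -91.15] rows 11.5 now [ 0.5375 -0.0972  0.2563] t 10.85 q [ 0.12  0.23 -0.13 -0.   -1.21 -0.27]
 tool axes world: [[-0.989, 0.149, 0.002], [0.149, 0.989, 0.001], [-0.002, 0.001, -1.0]]
0.08800000000000001 [0.6336 0.0533 0.2871] [0.6052 0.0554 0.244 ]
pos [-0.0442, 0.161, 0.0126] twist [26.58, -28.58, -91.15] rows 11.5 now [ 0.5375 -0.0972  0.2563] t 10.85 q [ 0.12  0.23 -0.13 -0.   -1.21 -0.27]
 tool axes world: [[-0.989, 0.149, 0.002], [0.149, 0.989, 0.001], [-0.002, 0.001, -1.0]]
0.035 [0.6639 0.0511 0.2437] [0.6355 0.0532 0.2006]
pos [-0.0744, 0.1632, 0.056] twist [26.58, -28.58, -91.15] rows 11.5 now [ 0.5375 -0.0972  0.2563] t 10.85 q [ 0.12  0.23 -0.13 -0.   -1.21 -0.27]
 tool axes world: [[-0.989, 0.149, 0.002], [0.149, 0.989, 0.001], [-0.002, 0.001, -1.0]]
```

View pics/wrist8.png

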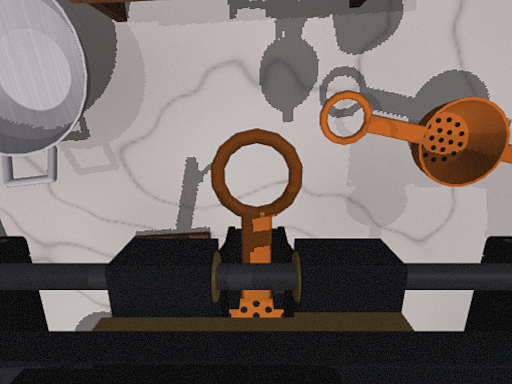

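jog_arm --delta_pos '[[0.01,0.01,-0.02],[0.02,0.02,-0.04],[0.03,0.03,-0.055],[0.04,0.045,-0.064],[0.05,0.06,-0.064],[0.0545,0.075,-0.064],[0.0545,0.09,-0.064],[0.0545,0.1,-0.064],[0.0545,0.11,-0.064],[0.0545,0.11,-0.064]]' --twist '[[2.1,-2.3,-7.3],[4.3,-4.6,-14.6],[6.4,-6.9,-21.9],[8.5,-9.1,-29.2],[10.6,-11.4,-36.5],[12.8,-13.7,-43.8],[14.9,-16,-51],[17,-18.3,-58.3],[19.1,-20.6,-65.6],[21.3,-22.9,-72.9]]'

```text
time_s: 11.85
tcp_pos: [0.499, 0.0201, 0.3167]
eef_rot: [-1.509, 2.301, -0.525]
contact_force: [-0.3, -0.5, -0.7]
gripper_width: 0.0157
```

jog_arm --delta_pos '[[0,0,0],[0,0,0]]' --twist '[[0,0,0],[0,0,0]]'

```text
time_s: 12.05
tcp_pos: [0.4992, 0.0189, 0.318]
eef_rot: [-1.497, 2.309, -0.523]
contact_force: [-0.4, -0.4, -0.2]
gripper_width: 0.0152
```

```bash
cat > peg.py <<'E'
from h import *
a=np.radians(-4.2);sx=np.array([np.cos(a),np.sin(a),0]);up=np.array([0,0,1.])
c,s=np.cos(np.radians(55)),np.sin(np.radians(55))
pz=-c*sx+s*up;px=s*sx+c*up;py=np.cross(pz,px)
tip=np.array([.645,.0525,.2707])
Rt=np.stack([-py,-px,-pz],1)
E
python3 - <<'E'
from peg import *
f=dict(np.load("w8.npz"))
# ring centre in tool frame from w8
Rc=R.from_rotvec([0.2345,3.13,0.0]).as_matrix();tcp=np.array([.5375,-.0972,.2563])
Rc=np.array([[-0.989,0.149,0.002],[0.149,0.989,0.001],[-0.002,0.001,-1.0]])
p=onz(f,256.6,174,.2563+.019);print("ring in tool",Rc.T@(p-tcp))
st=__import__("station").manip.observe()
for zz in (.12,.1,.088,.035):
    ring=tip+pz*(zz-.068); tc=ring-.048*px-pz*.019
    print(zz,tc.round(4)); go(tc,Rt,False,st)
E
```

```text
ring in tool [-0.00113784 -0.04663582 -0.01905801]
0.12 [0.5869 0.0568 0.2702]
pos [-0.0649, -0.0325, 0.0784] twist [5.54, -5.92, -18.33] rows 2.3 now [0.4992 0.0189 0.318 ] t 12.05 q [ 0.55 -0.13 -0.64  0.52 -0.77  0.27]
 tool axes world: [[-0.388, -0.793, 0.469], [-0.918, 0.377, -0.121], [-0.081, -0.478, -0.875]]
0.1 [0.5983 0.0559 0.2538]
pos [-0.0673, -0.034, 0.0982] twist [5.54, -5.92, -18.33] rows 2.5 now [0.4992 0.0189 0.318 ] t 12.05 q [ 0.55 -0.13 -0.64  0.52 -0.77  0.27]
 tool axes world: [[-0.388, -0.793, 0.469], [-0.918, 0.377, -0.121], [-0.081, -0.478, -0.875]]
0.088 [0.6052 0.0554 0.244 ]
pos [-0.0687, -0.035, 0.1101] twist [5.54, -5.92, -18.33] rows 2.7 now [0.4992 0.0189 0.318 ] t 12.05 q [ 0.55 -0.13 -0.64  0.52 -0.77  0.27]
 tool axes world: [[-0.388, -0.793, 0.469], [-0.918, 0.377, -0.121], [-0.081, -0.478, -0.875]]
0.035 [0.6355 0.0532 0.2006]
pos [-0.0748, -0.0391, 0.1626] twist [5.54, -5.92, -18.33] rows 3.7 now [0.4992 0.0189 0.318 ] t 12.05 q [ 0.55 -0.13 -0.64  0.52 -0.77  0.27]
 tool axes world: [[-0.388, -0.793, 0.469], [-0.918, 0.377, -0.121], [-0.081, -0.478, -0.875]]
```

jog_arm --delta_pos '[[0,0,0],[-0.01,0,0],[-0.02,-0.01,0.01],[-0.035,-0.02,0.03],[-0.05,-0.03,0.05],[-0.065,-0.0325,0.07],[-0.065,-0.0325,0.0784],[-0.065,-0.0325,0.0784],[-0.065,-0.0325,0.0784]]' --twist '[[2.3,-2.5,-7.6],[4.6,-4.9,-15.2],[5.54,-5.92,-18.33],[5.54,-5.92,-18.33],[5.54,-5.92,-18.33],[5.54,-5.92,-18.33],[5.54,-5.92,-18.33],[5.54,-5.92,-18.33],[5.54,-5.92,-18.33]]'

```text
time_s: 12.95
tcp_pos: [0.5881, 0.0572, 0.2716]
eef_rot: [-1.81, 1.946, -0.615]
contact_force: [-0.0, -0.0, -0.5]
gripper_width: 0.0157
```

Run:
```python
from peg import *
from station import manip
for n in("wrist","side"):
  f=manip.grab_frame(n); cv2.imwrite(f"pics/{n}9.png",f["frame"][:,:,::-1]);np.savez(n+"9.npz",**f)
  st=manip.observe();Rc=R.from_rotvec(st["eef_rot"]).as_matrix()
  ring=st["tcp_pos"]+Rc@np.array([-.001,-.0466,-.019])
  print(n,"tip px",proj(f,tip),"ring px",proj(f,ring))
B=np.stack([px,py,pz],1);print("ring in peg",B.T@(ring-tip)+[0,0,.068])
x,y,w,h=130,150,120,90
cv2.imwrite("pics/side9c.png",cv2.resize(f["frame"][y:y+h,x:x+w,::-1],None,fx=6,fy=6,interpolation=cv2.INTER_CUBIC))
go(tip+pz*(.1-.068)+.0466*-px-pz*.019,Rt,False)
```

```text
wrist tip px [256.67851839 157.96158874] ring px [253.18242543 173.56065913]
side tip px [191.63895287 192.79514501] ring px [201.38102009 183.34774163]
ring in peg [0.00077244 0.00191789 0.12173853]
pos [0.0009, 0.0009, 0.0215] twist [-0.22, 0.12, 0.07] rows 0.4 now [0.5879 0.0576 0.2728] t 13.05 q [ 0.43  0.03 -0.73  0.84 -0.38  0.35]
 tool axes world: [[-0.071, -0.815, 0.575], [-0.997, 0.059, -0.04], [-0.001, -0.577, -0.817]]
```

View pics/wrist9.png

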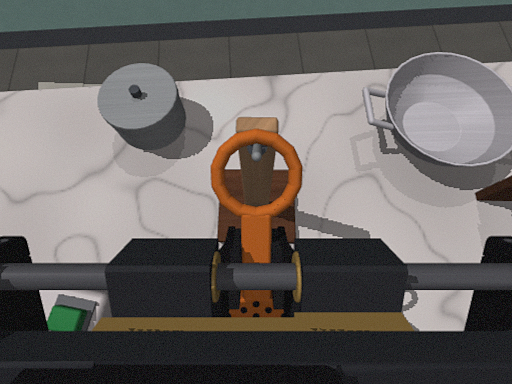

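View pics/side9c.png

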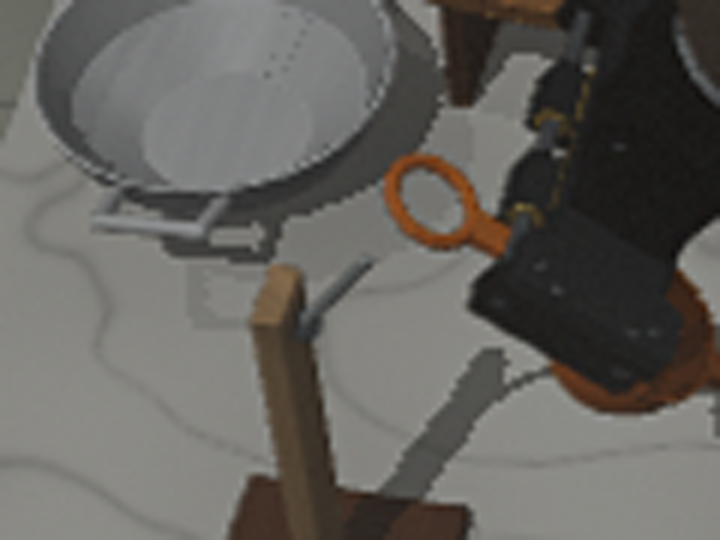

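Run:
```python
from peg import *
f=dict(np.load("wrist9.npz"));B=np.stack([px,py,pz],1)
for v in (148,151,153,156,158):
  p=dep(f,257,v);print(v,f["frame"][v,257],p.round(4),(B.T@(p-tip)+[0,0,.068]).round(4))
h=cv2.cvtColor(f["frame"],cv2.COLOR_RGB2HSV);m=cv2.inRange(h,np.array((3,190,90)),np.array((14,255,255)))
q=[]
for v,u in [(131,256),(174,216),(174,297),(145,220)]:
  p=dep(f,u,v);q.append(p);print((B.T@(p-tip)+[0,0,.068]).round(4))
```

```text
148 [95 97 98] [0.6602 0.0512 0.2561] [ 0.0041 -0.0002  0.0472]
151 [ 97  96 100] [0.6508 0.0519 0.2694] [ 0.0041 -0.0002  0.0636]
153 [131 132 137] [0.6487 0.052  0.2706] [ 0.003  -0.0002  0.0657]
156 [131 132 133] [0.6468 0.0522 0.27  ] [ 0.0011 -0.0002  0.0664]
158 [ 99  99 101] [0.6454 0.0522 0.2697] [-0.0002 -0.0002  0.0669]
[0.0213 0.0004 0.1216]
[0.0006 0.0201 0.1223]
[ 0.0005 -0.0199  0.1216]
[0.0146 0.0178 0.1207]
```

jog_arm --delta_pos '[[0,-0.001,0.015],[0,-0.001,0.03],[0,-0.001,0.04],[0,-0.001,0.05],[0,-0.001,0.06],[0,-0.001,0.07],[0,-0.001,0.072],[0,-0.001,0.072]]' --twist '[[0,0,0],[0,0,0],[0,0,0],[0,0,0],[0,0,0],[0,0,0],[0,0,0],[0,0,0]]'

```text
time_s: 13.85
tcp_pos: [0.6303, 0.055, 0.2165]
eef_rot: [-1.811, 1.946, -0.615]
contact_force: [-0.4, 0.2, -1.2]
gripper_width: 0.0157
```

Run:
```python
from peg import *
from station import manip
for n in("wrist","side"):
  f=manip.grab_frame(n); cv2.imwrite(f"pics/{n}10.png",f["frame"][:,:,::-1])
st=manip.observe();Rc=R.from_rotvec(st["eef_rot"]).as_matrix()
ring=st["tcp_pos"]+Rc@np.array([.0,-.0466,-.019])
B=np.stack([px,py,pz],1);print("ring in peg",B.T@(ring-tip)+[0,0,.068],st["contact_force"],st["gripper_width"])
x,y,w,h=130,150,120,90
cv2.imwrite("pics/side10c.png",cv2.resize(f["frame"][y:y+h,x:x+w,::-1],None,fx=6,fy=6,interpolation=cv2.INTER_CUBIC))
```

```text
ring in peg [0.00331279 0.00207041 0.05155935] [ 0.44964091 -0.20394431 -0.70078178] 0.015233987860673473
```

View pics/wrist10.png

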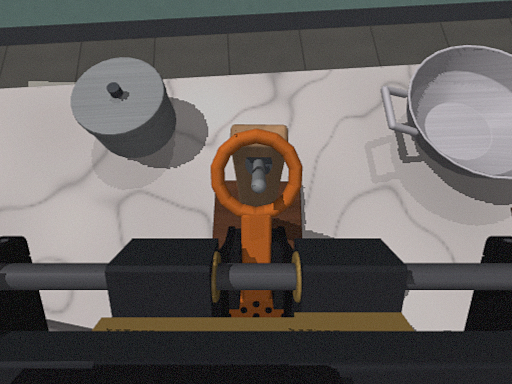

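View pics/side10c.png

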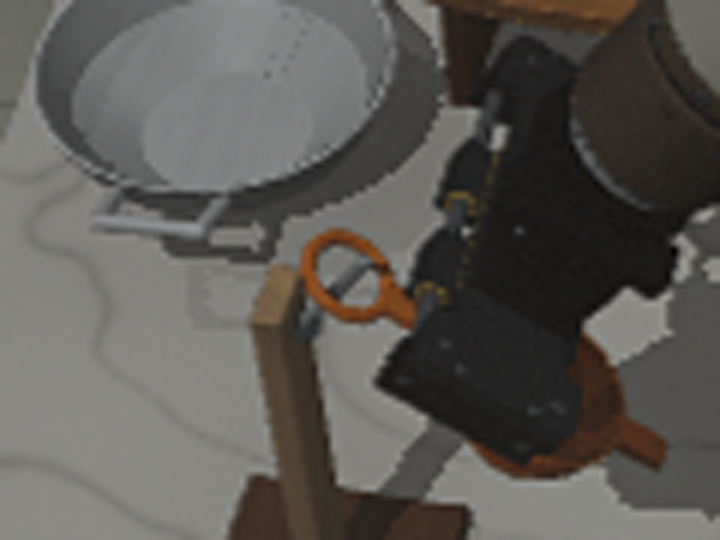

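The ring encircles the peg and the peg tip shows through it at (259,180). I'll go a little further on, then release.

jog_arm --delta_pos '[[0,0.001,0.008],[0,0.002,0.015],[0,0.002,0.016],[0,0.002,0.016],[0,0.002,0.016]]' --twist '[[0,0,0],[0,0,0],[0,0,0],[0,0,0],[0,0,0]]'

```text
time_s: 14.45
tcp_pos: [0.638, 0.0565, 0.2072]
eef_rot: [-1.819, 1.956, -0.612]
contact_force: [-0.4, -0.1, -1.1]
gripper_width: 0.0156
```

jog_arm --delta_pos '[[0,0,0],[0,0,0],[0,0,0],[0,0,0],[0,0,0],[0,0,0],[0,0,0]]' --twist '[[0,0,0],[0,0,0],[0,0,0],[0,0,0],[0,0,0],[0,0,0],[0,0,0]]' --fingers 0.06

```text
time_s: 15.15
tcp_pos: [0.638, 0.0565, 0.2073]
eef_rot: [-1.818, 1.956, -0.612]
contact_force: [0.3, 1.1, 0.8]
gripper_width: 0.0581
```

Run:
```python
from peg import *
from station import manip
for n in("wrist","side"):
  f=manip.grab_frame(n); cv2.imwrite(f"pics/{n}11.png",f["frame"][:,:,::-1])
st=manip.observe();print(st["contact_force"],st["gripper_width"],st["tcp_pos"])
x,y,w,h=130,150,120,90
cv2.imwrite("pics/side11c.png",cv2.resize(f["frame"][y:y+h,x:x+w,::-1],None,fx=6,fy=6,interpolation=cv2.INTER_CUBIC))
```

```text
[ 0.61387664  0.14910905 -0.14753328] 0.0590458002327824 [0.63803241 0.0564855  0.20727096]
```

View pics/wrist11.png

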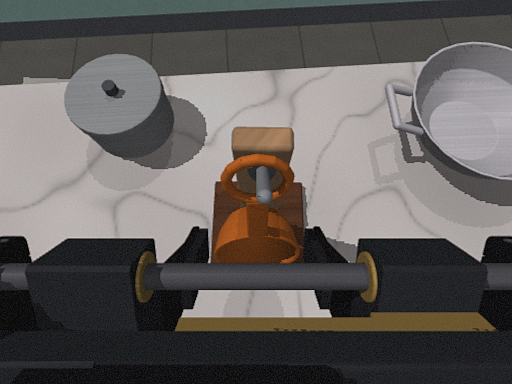

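View pics/side11c.png

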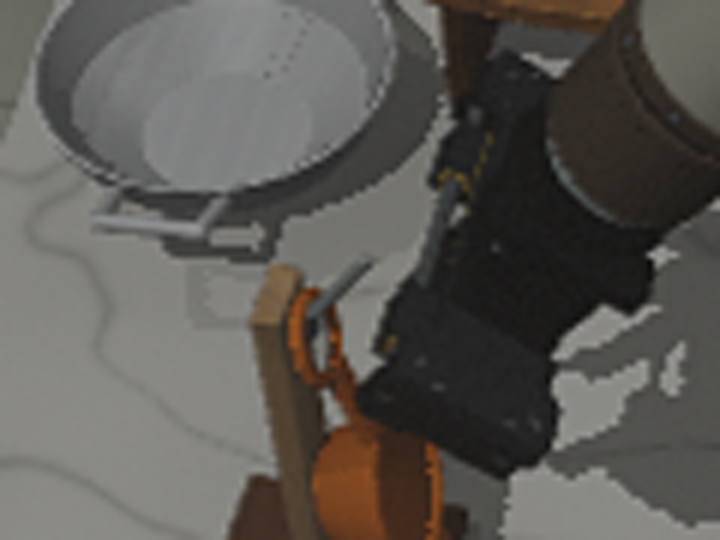

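jog_arm --delta_pos '[[0,0,-0.02],[0,0,-0.05],[0,0,-0.08],[0,0,-0.11],[0,0,-0.14],[0,0,-0.14]]' --twist '[[0,0,0],[0,0,0],[0,0,0],[0,0,0],[0,0,0],[0,0,0]]'

```text
time_s: 15.85
tcp_pos: [0.5593, 0.0647, 0.3279]
eef_rot: [-1.813, 1.948, -0.613]
contact_force: [0.0, 0.3, 1.6]
gripper_width: 0.0602
```

Run:
```python
from peg import *
from station import manip
for n in("wrist","side"):
  f=manip.grab_frame(n); cv2.imwrite(f"pics/{n}12.png",f["frame"][:,:,::-1])
x,y,w,h=130,150,160,200
cv2.imwrite("pics/side12c.png",cv2.resize(f["frame"][y:y+h,x:x+w,::-1],None,fx=3,fy=3,interpolation=cv2.INTER_CUBIC))
for n,lo,hi in [("red",(0,150,60),(5,255,255)),("yel",(20,120,80),(32,255,255)),("grn",(50,80,40),(85,255,255))]:
    for c,s in blobs(f,lo,hi,60)[0]: print(n,c,s,dep(f,*c))
go([.45,.15,.25],Rdown([-.24,-.97]),False)
```

```text
red [234.29770992 322.67175573] [228 316  14  15 131] [0.50575124 0.30334042 0.05942136]
yel [249.3125 326.7125] [243 319  14  17 160] [0.46523189 0.31710323 0.07352465]
grn [219.09803922 316.17647059] [213 308  14  17 153] [0.54596567 0.29630721 0.07388726]
pos [-0.0786, 0.1361, -0.005] twist [-34.47, 2.66, 9.44] rows 4.2 now [0.5589 0.0634 0.3234] t 15.95 q [ 0.53 -0.06 -0.63  0.64 -0.58  0.5 ]
 tool axes world: [[-0.074, -0.822, 0.565], [-0.997, 0.058, -0.046], [0.005, -0.567, -0.824]]
```

View pics/side12c.png

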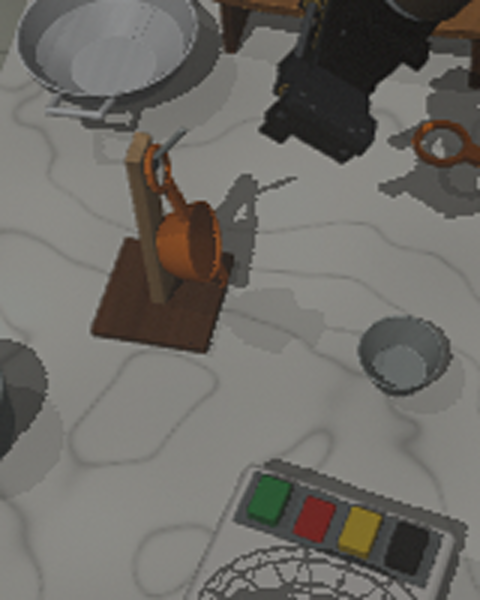

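View pics/wrist12.png

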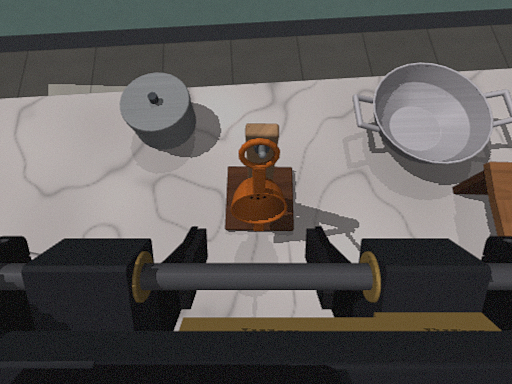

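jog_arm --delta_pos '[[-0.01,0.035,-0.005],[-0.025,0.07,-0.005],[-0.05,0.105,-0.005],[-0.07,0.13,-0.005],[-0.0786,0.1361,-0.005],[-0.0786,0.1361,-0.005],[-0.0786,0.1361,-0.005]]' --twist '[[-7,0.5,1.9],[-14,1,3.8],[-21,1.6,5.7],[-28,2.1,7.6],[-34.47,2.66,9.44],[-34.47,2.66,9.44],[-34.47,2.66,9.44]]' --fingers 0

```text
time_s: 16.65
tcp_pos: [0.4505, 0.1487, 0.2478]
eef_rot: [1.931, -2.472, 0.003]
contact_force: [-0.1, 0.1, -0.3]
gripper_width: 0.0121
```

Run:
```python
from h import *
go([.5472,.2927,.11],Rdown([-.24,-.97]),False)
```

```text
pos [-0.1638, -0.0591, 0.1369] twist [0.08, -0.26, -0.11] rows 4.4 now [0.4505 0.1487 0.2478] t 16.65 q [ 0.66  0.11 -0.3   0.   -1.16  0.66]
 tool axes world: [[-0.242, -0.97, -0.002], [-0.97, 0.242, -0.004], [0.005, 0.001, -1.0]]
```

jog_arm --delta_pos '[[-0.04,-0.015,0.02],[-0.08,-0.03,0.05],[-0.12,-0.045,0.08],[-0.15,-0.055,0.11],[-0.1638,-0.0591,0.13],[-0.1638,-0.0591,0.137],[-0.1638,-0.0591,0.137],[-0.1638,-0.0591,0.137]]' --twist '[[0,0,0],[0,0,0],[0,0,0],[0,0,0],[0,0,0],[0,0,0],[0,0,0],[0,0,0]]'

```text
time_s: 17.45
tcp_pos: [0.5467, 0.2933, 0.1134]
eef_rot: [1.935, -2.474, 0.001]
contact_force: [0.0, 0.2, 0.4]
gripper_width: 0.0002
```

Run:
```python
from h import *
from station import manip
for n in("wrist","side"):
  f=manip.grab_frame(n); cv2.imwrite(f"pics/{n}13.png",f["frame"][:,:,::-1])
go([.5472,.2927,.0745],Rdown([-.24,-.97]),False)
```

```text
pos [0.001, -0.0003, 0.0396] twist [-0.07, 0.05, -0.05] rows 0.8 now [0.5471 0.2937 0.1141] t 17.55 q [ 0.75  0.47 -0.15  0.   -0.95  0.57]
 tool axes world: [[-0.241, -0.971, 0.001], [-0.971, 0.241, 0.001], [-0.001, -0.001, -1.0]]
```

View pics/wrist13.png

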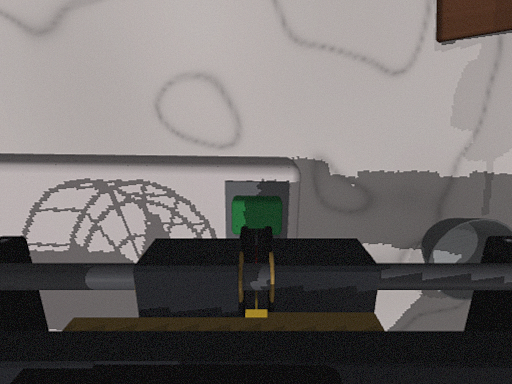

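View pics/side13.png

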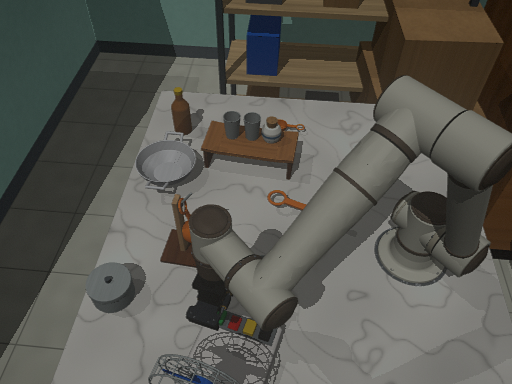

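jog_arm --delta_pos '[[0.001,0,0.02],[0.001,0,0.038],[0.001,0,0.042],[0.001,0,0.046],[0.001,0,0.05],[0.001,0,0.054],[0.001,0,0.057],[0.001,0,0.057],[0.001,0,0.057]]' --twist '[[0,0,0],[0,0,0],[0,0,0],[0,0,0],[0,0,0],[0,0,0],[0,0,0],[0,0,0],[0,0,0]]'

```text
time_s: 18.45
tcp_pos: [0.5467, 0.2929, 0.0593]
eef_rot: [1.937, -2.473, 0.002]
contact_force: [-7.5, -4.1, 19.1]
gripper_width: 0.0006
```

jog_arm --delta_pos '[[0,0,0.001],[0,0,0.001],[0,0,0.001],[0,0,-0.03],[0,0,-0.08],[0,0,-0.1],[0,0,-0.1],[0,0,-0.1]]' --twist '[[0,0,0],[0,0,0],[0,0,0],[0,0,0],[0,0,0],[0,0,0],[0,0,0],[0,0,0]]'

```text
time_s: 19.25
tcp_pos: [0.5467, 0.2935, 0.1554]
eef_rot: [1.935, -2.475, -0.001]
contact_force: [-0.0, 0.4, 0.1]
gripper_width: 0.0006
```

Run:
```python
from h import *
go([.40,.25,.22],Rdown([-.24,-.97]),False)
```

```text
pos [0.0775, 0.1319, -0.0646] twist [0.02, 0.02, -0.05] rows 3.3 now [0.5467 0.2935 0.1554] t 19.25 q [ 0.75  0.43 -0.1  -0.   -1.04  0.57]
 tool axes world: [[-0.241, -0.971, -0.0], [-0.971, 0.241, 0.0], [-0.0, 0.0, -1.0]]
```

jog_arm --delta_pos '[[0.02,0.035,-0.03],[0.04,0.07,-0.06],[0.0775,0.13,-0.065],[0.0775,0.13,-0.065],[0.0775,0.13,-0.065],[0.0775,0.13,-0.065],[0.0775,0.13,-0.065]]' --twist '[[0,0,0],[0,0,0],[0,0,0],[0,0,0],[0,0,0],[0,0,0],[0,0,0]]'

```text
time_s: 19.95
tcp_pos: [0.4024, 0.2497, 0.2194]
eef_rot: [1.933, -2.472, 0.001]
contact_force: [0.6, 0.6, -0.2]
gripper_width: 0.0007
```

Run:
```python
from peg import *
from station import manip
for n in("wrist","side"):
  f=manip.grab_frame(n); cv2.imwrite(f"pics/{n}14.png",f["frame"][:,:,::-1])
  for k,lo,hi in [("red",(0,150,60),(5,255,255)),("yel",(20,120,80),(32,255,255)),("grn",(50,80,40),(85,255,255))]:
    for c,s in blobs(f,lo,hi,60)[0]: print(n,k,c,s[4],dep(f,*c))
st=manip.observe();print(st["contact_force"],st["qd"].round(3))
```

```text
wrist red [180.23316062  99.66217617] 965 [0.50558591 0.30233954 0.07097928]
wrist yel [182.15751295 141.01658031] 965 [0.46581346 0.31304934 0.07158638]
wrist grn [179.8345521   56.27696527] 1094 [0.54612734 0.29237761 0.05998499]
side red [234.2189781  320.97080292] 137 [0.50558743 0.30438957 0.07140262]
side yel [249.24375 326.725  ] 160 [0.46552805 0.31575556 0.07052933]
side grn [219.44776119 317.3880597 ] 134 [0.54619938 0.29272096 0.05973137]
[-0.68973587  0.54239859  0.06494628] [-0.001 -0.001 -0.     0.001 -0.001 -0.   ]
```

View pics/side14.png

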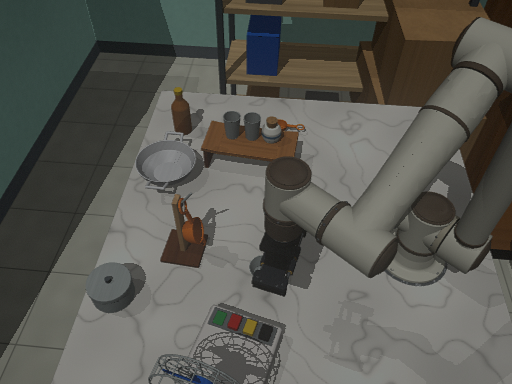

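View pics/wrist14.png

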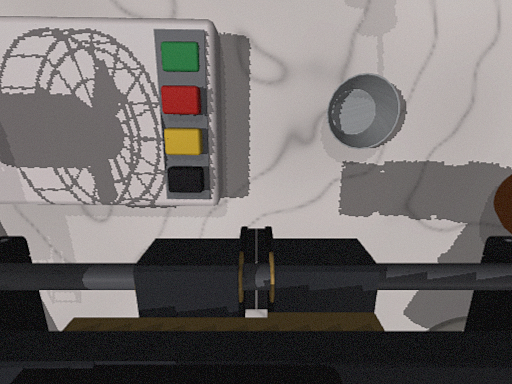

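Green is latched: its top is at 60 mm, while red and yellow are at 71 mm. The sieve hangs on the peg (side view (188,225)), and the glasses, pot and small bowl look unmoved. I'm handing in.

```bash
python3 -c "
from station import manip
print(manip.finish_job())"
```

```text
the job is handed in; nothing more can be done
None
```

The job is done and handed in at about 20 s of the 72 s allowed; the station gives no verdict, so these results come from my own checks.

- **Fan stop:** I pressed the red key to its stop, and it latched with its top at about 60 mm.
- **Sieve:** I pulled it out by its lug, let go of it standing clear of the shelf, and then took it by the handle. I threaded its ring over the peg and released it; it slid to the root and swung down. It still hung there in the last side view.
- **Full speed:** I pressed green. The last camera depths put green at about 60 mm (latched), and red and yellow at about 71 mm (up).
- **Black key:** I never touched it. It looked raised in the last wrist view, but I did not measure its height.
- **Bystanders:** By eye, the glasses, salt pot and small bowl stand where they started; I did not measure their positions.
- **Arm:** It ended at rest, clear of everything.

One small disagreement: as I lowered the ring the last few millimetres onto the peg, the arm stopped a few millimetres and under a degree from the commanded pose. It probably came close to a joint limit. The ring was already well on the peg, so this had no effect.

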